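# Stand turned candlesticks in height order on the finishing board

### The arm

A 6-joint arm with a two-finger parallel gripper is mounted at the origin on the work surface. World frame = base frame: x ahead of the robot, y to its left, z up, the work surface at z = 0. Lengths are in m, angles in degrees, forces in N, time in s.
With the tool pointing down it reaches from about 0.3 to 0.775 m from the base axis. Payload 14.6 kg.
Tool frame: the origin (TCP) lies on the centre line of the jaws, within the pads' length; the fingertips stand r.nose_length ahead of it and the grasp point (between the pads) lies 5 mm behind it (r.nose_length is the distance from the TCP to the fingertips, in m); z points along the fingers, y is the line along which they close (so a half turn about z gives the same grasp; the last joint's range is limited). The gripper opens to 85 mm and grips with 20 to 120 N. Pads are 22 mm wide; open, the fingers measure 114 mm over their backs; the gripper's body (76 mm by 85 mm) begins 54 mm behind the grasp point. The pads swing forward as they close: fully open they stand 13 mm farther back than shut.
Start: joints at [-73.717, 17.183, 87.147, -0, 75.671, -3.816], TCP at [0.189, -0.516, 0.245] pointing down, gripper open.
Joint ranges: [-173.82, 173.82], [-45.26, 126.66], [13.44, 144.39], [-59.66, 239.66], [0, 175.72], [-146.38, 146.38]. Speed limits (degrees/s): [127.2, 127.2, 147.25, 180, 180, 180].

### API

Orientations are given as [roll, pitch, yaw] about the fixed x, y, z axes, in that order (R = Rz(yaw) Ry(pitch) Rx(roll)).
In Python, from plant import r gives the robot as it stands.
- The arm moves only by the tool servo_tool, never from a script. Its arguments are lists of equal length, an entry for each row: "slide": the shift along the tool's x, y, z in m, a list of three; "twist": the turn about the tool's z in degrees. In form: {"slide": [[tx, ty, tz], ...], "twist": [twist, ...]}. A call has 1 to 12 rows; each row is the pose to reach, as a shift and turn from the pose commanded when the call began, along the tool's axes at that moment; what a row does not reach only later rows make up. A row lasts 1/8 s, in which the tool goes at most 62.5 mm and 10.7 degrees, less where a joint would pass 70% of its speed; a pose out of reach is approached as far as the arm can. A call with a gripper value outside its range is refused whole. "gripper" is the opening, from 0 (shut) to 1 (fully open), set as the call begins (left out, the last holds). The fingers move at their own pace and stop on an object; the grip force is fixed at half the most. Time passes only in rows, so rows that repeat a pose let the fingers close. It gives the time, the measured TCP pose, the force, the opening and the grip force at its end, in the units of the state.
- r.get_state(): the state, without advancing time (a new reading comes with each control period).
- r.snapshot(name): name is "scene" or "top" or "wrist"; returns a dict with "img" (400x640x3 uint8, red, green, blue), "camera_matrix" (3x3 intrinsics, pixels), "R" (3x3) and "t" (3): a world point X has camera coordinates R X + t; the wrist camera has in their place "T_tool_cam" (4x4, takes a point from camera to tool coordinates, whose origin is the TCP and whose axes are the flange's). Camera axes: x right, y down, z forward; pixel columns grow to the right and rows downward; lengths in m; the calibration is good to about 2 mm. The wrist camera is an equidistant fisheye: a pixel r from the principal point sees the ray r / f radians off the axis. A picture is of the moment at which its call begins: read the wrist's pose just before it. There is no depth.
- r.close_job(): hands the job in; it is judged then, once.
The state is a dict: "time_s": time; "joint_pos": joint angles; "joint_velocities": joint speeds; "effort": joint torques, N m; "ee_pos": TCP position; "tool_rot": TCP orientation; "contact_force": force on the tool from outside, world axes, zero at the start; "ft_torque": the same for the moment, N m; "width": finger opening in m; "gripper_force": force on a finger pad.
Only numpy, scipy, OpenCV 4.12 (cv2) and the standard library are available. Lean on these libraries where they do the work, as an engineer would, in place of code of your own. Each camera call takes 0.05 s, during which the arm holds its last target. There are 200 camera calls.

### The job

Stand the four turned wooden candlesticks on the cork discs of the finishing board, one on each disc, upright and centred, lined up in order of height with the tallest at the end next to the dark stop block and the shortest at the far end. Do not knock any candlestick over, and leave the tub, the oil can and the caliper where they are.

Things in the scene. Friction and masses are not known exactly. Their poses are not given: they have to be found in the camera images.
- stick_60: The shortest of four loose turned beech candlesticks, 60 mm high, round about its upright z axis: foot 50 mm across and 10 mm thick, waist 24 mm across, and at the top a straight-sided round cup 40 mm across and 26 mm tall with a flat top and a small brass insert. It stands upright at the start, on the bench (z = 0). Origin: centre of the foot's underside; z up along its axis.
- stick_80: The second shortest of four loose turned beech candlesticks, 80 mm high, round about its upright z axis: foot 54 mm across and 10 mm thick, waist 24 mm across, and at the top a straight-sided round cup 42 mm across and 26 mm tall with a flat top and a small brass insert. It stands upright at the start, on the bench (z = 0). Origin: centre of the foot's underside; z up along its axis.
- stick_100: The second tallest of four loose turned beech candlesticks, 100 mm high, round about its upright z axis: foot 58 mm across and 10 mm thick, waist 24 mm across, and at the top a straight-sided round cup 44 mm across and 26 mm tall with a flat top and a small brass insert. It stands upright at the start, on the bench (z = 0). Origin: centre of the foot's underside; z up along its axis.
- stick_120: The tallest of four loose turned beech candlesticks, 120 mm high, round about its upright z axis: foot 62 mm across and 10 mm thick, waist 24 mm across, and at the top a straight-sided round cup 46 mm across and 26 mm tall with a flat top and a small brass insert. It stands upright at the start, on the bench (z = 0). Origin: centre of the foot's underside; z up along its axis.
- disc_a: One of four identical fixed cork discs, 72 mm across and 3 mm thick, flat in one straight row, 90 mm from centre to centre, on the finishing board (fixed white-faced board, 115 mm by 500 mm, 18 mm thick, lying on the bench). Which disc is where in the row varies. Origin: centre of the underside, on the board's top; the disc's top is 3 mm higher (21 mm above the bench).
- disc_b: One of four identical fixed cork discs, 72 mm across and 3 mm thick, flat in one straight row, 90 mm from centre to centre, on the finishing board (fixed white-faced board, 115 mm by 500 mm, 18 mm thick, lying on the bench). Which disc is where in the row varies. Origin: centre of the underside, on the board's top; the disc's top is 3 mm higher (21 mm above the bench).
- disc_c: One of four identical fixed cork discs, 72 mm across and 3 mm thick, flat in one straight row, 90 mm from centre to centre, on the finishing board (fixed white-faced board, 115 mm by 500 mm, 18 mm thick, lying on the bench). Which disc is where in the row varies. Origin: centre of the underside, on the board's top; the disc's top is 3 mm higher (21 mm above the bench).
- disc_d: One of four identical fixed cork discs, 72 mm across and 3 mm thick, flat in one straight row, 90 mm from centre to centre, on the finishing board (fixed white-faced board, 115 mm by 500 mm, 18 mm thick, lying on the bench). Which disc is where in the row varies. Origin: centre of the underside, on the board's top; the disc's top is 3 mm higher (21 mm above the bench).
- stop: The stop block: fixed upright block of dark wood across the finishing board at one end of the row of discs (which end varies), 100 mm across the board, 20 mm along it, 35 mm high above the board; its centre is in line with the row, 85 mm beyond the centre of the nearest disc. At the other end of the board is only a small flat metal tin lid. Origin: centre of its underside, on the board's top; x runs across the board, y along the row of discs.
- tub: Bystander, loose: open white plastic tub, 90 mm across the rim, 110 mm high. Origin: centre of its underside.
- oil_can: Bystander, loose: closed can of finishing oil, 70 mm across, 120 mm high. Origin: centre of its underside.
- caliper: Bystander, loose: steel caliper lying flat, 210 mm long, two jaws to one side, about 6 mm thick. Origin: middle of its beam, underside; x along the beam.
There are look-alikes about, which are no part of the job. Leave any green look-alike of the stick_60 alone.

How it is judged (in metres and radians):
At the end, for the whole second after the job is handed in: Each candlestick stands upright (within 0.08 rad) and at rest on its own cork disc, its axis within 14 mm of the disc's centre, the tallest on the disc nearest the stop block, then the second tallest, the second shortest, and the shortest on the farthest disc ((horizontal distance between stick_60 and disc_a below 0.014 m or horizontal distance between stick_60 and disc_b below 0.014 m or horizontal distance between stick_60 and disc_c below 0.014 m or horizontal distance between stick_60 and disc_d below 0.014 m) and horizontal distance between stick_60 and stop between 0.325 and 0.385 m and height (world z) of stick_60 between 0.015 and 0.027 m and angle between each of stick_60, stick_80, stick_100, stick_120's own z axis and vertical below 0.08 rad and linear speed of each of stick_60, stick_80, stick_100, stick_120 below 0.02 m/s and angular speed of each of stick_60, stick_80, stick_100, stick_120 below 0.2 rad/s and (horizontal distance between stick_80 and disc_a below 0.014 m or horizontal distance between stick_80 and disc_b below 0.014 m or horizontal distance between stick_80 and disc_c below 0.014 m or horizontal distance between stick_80 and disc_d below 0.014 m) and horizontal distance between stick_80 and stop between 0.235 and 0.295 m and height (world z) of stick_80 between 0.015 and 0.027 m and (horizontal distance between stick_100 and disc_a below 0.014 m or horizontal distance between stick_100 and disc_b below 0.014 m or horizontal distance between stick_100 and disc_c below 0.014 m or horizontal distance between stick_100 and disc_d below 0.014 m) and horizontal distance between stick_100 and stop between 0.145 and 0.205 m and height (world z) of stick_100 between 0.015 and 0.027 m and (horizontal distance between stick_120 and disc_a below 0.014 m or horizontal distance between stick_120 and disc_b below 0.014 m or horizontal distance between stick_120 and disc_c below 0.014 m or horizontal distance between stick_120 and disc_d below 0.014 m) and horizontal distance between stick_120 and stop between 0.055 and 0.115 m and height (world z) of stick_120 between 0.015 and 0.027 m); the robot touches nothing.
It fails at once if a candlestick is knocked over (tilted more than 0.8 rad) (angle between any of stick_60, stick_80, stick_100, stick_120's own z axis and vertical above 0.8 rad).
It fails at once if the tub, the oil can or the caliper is moved more than 30 mm (distance of any of tub, oil_can, caliper from where it was at the start of the episode above 0.03 m).
It also fails if it takes over 106 s, if anything falls off the work surface, if the arm or the gripper's body presses on something with over 40 N, if the wrist force passes 120 N, or if a joint passes its speed limit or range.

## Working session

There is one attempt and no reset: what is moved stays moved. The work goes in short steps, Python scripts to look and compute and a tool call to move; the robot and the scene stay as the last step left them, time stands still between calls to the robot, and variables do not carry over. Pictures are saved under pics/ and viewed, at most 14 in all, crops included, and the job is handed in when it is done.

Besides the shell and the picture viewer there is one more tool, called after "Request:" by a JSON object that holds its "op" and its "data", one argument or row to a line. servo_tool: Moves the arm, as the interface text tells. Its arguments: {"type":"object","properties":{"slide":{"type":"array","items":{"type":"array","items":{"type":"number"}}},"twist":{"type":"array","items":{"type":"number"}},"gripper":{"type":"number"}},"required":["slide","twist"]}

```bash
mkdir -p pics; ls; python3 - <<'E'
from plant import r
import cv2,pickle
s=r.get_state();print(s, r.nose_length)
d={n:r.snapshot(n) for n in("scene","top","wrist")}
d['state']=s
pickle.dump(d,open('d0.pkl','wb'))
for n in("scene","top","wrist"):
    cv2.imwrite(f'pics/{n}0.png',d[n]['img'][:,:,::-1]);print({k:v for k,v in d[n].items() if k!='img'})
E
```

```text
pics
{'time_s': 0.0, 'joint_pos': array([-7.37170953e+01,  1.72146621e+01,  8.71821117e+01,  8.40446997e-04,
        7.56706274e+01, -3.81577203e+00]), 'joint_velocities': array([ 0.00169082, -0.08241353,  0.04038612, -0.03450604,  0.00789008,
        0.08567377]), 'effort': array([ 1.07830936e-03, -5.43496227e+01, -3.61791480e+01, -5.66104211e-05,
        3.97060969e-03,  5.23420658e-05]), 'ee_pos': array([ 0.18893759, -0.51628387,  0.24471719]), 'tool_rot': array([-1.79932802e+02, -5.29770094e-03,  2.00984651e+01]), 'contact_force': array([ 0.26874918, -0.2977713 ,  0.04868782]), 'ft_torque': array([0.00099605, 0.04884594, 0.03989539]), 'gripper_force': 0.0, 'width': 0.08559394274138969} 0.014
{'camera_matrix': array([[483.0530081 ,   0.        , 324.25207452],
       [  0.        , 483.0530081 , 192.72785541],
       [  0.        ,   0.        ,   1.        ]]), 'R': array([[-0.44690028,  0.89449952,  0.01227796],
       [ 0.47579832,  0.24929102, -0.84348678],
       [-0.7575593 , -0.37111265, -0.53700959]]), 't': array([ 0.24225851, -0.20360052,  1.68806542])}
{'camera_matrix': 
[... 184 characters left out ...]
99768106, -0.00328679],
       [-0.97730135,  0.06725627, -0.20089464],
       [ 0.20064984, -0.01044526, -0.97960734]]), 't': array([0.01563159, 0.531556  , 1.35922079])}
{'camera_matrix': array([[309.70691629,   0.        , 316.83763967],
       [  0.        , 309.70691629, 196.98429601],
       [  0.        ,   0.        ,   1.        ]]), 'T_tool_cam': array([[ 6.61218979e-04, -9.44597847e-01, -3.28229296e-01,
         8.47000713e-02],
       [ 9.99999781e-01,  6.33802194e-04,  1.90509036e-04,
        -2.33648251e-03],
       [ 2.80780231e-05, -3.28229351e-01,  9.44598059e-01,
        -1.29563217e-01],
       [ 0.00000000e+00,  0.00000000e+00,  0.00000000e+00,
         1.00000000e+00]])}
```

View pics/top0.png

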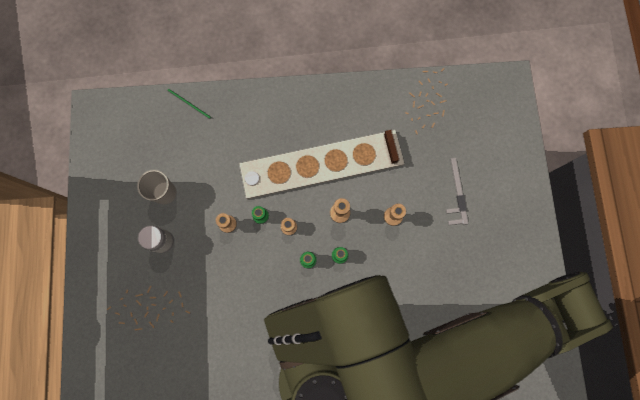

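View pics/scene0.png

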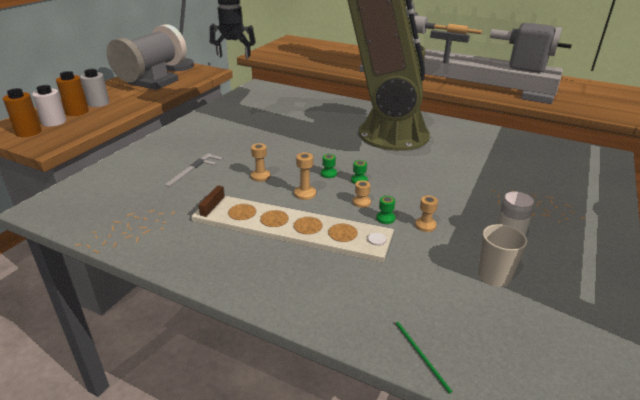

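The top view shows the beech sticks at (227,222), (289,226), (341,210) and (396,214). The green look-alikes are at (260,214), (308,259) and (340,255). The discs run from (279,172) to (364,154), the stop is at (392,147) and the lid at (251,178). In the scene view the tallest is at (305,175), next (260,160), then (428,212), and the shortest at (362,193). Now a close crop to check that choice.

```bash
cat > h.py <<'E'
import numpy as np,cv2
def ray(c,uv):
    d=c['R'].T@np.linalg.inv(c['camera_matrix'])@np.array([uv[0],uv[1],1.]); o=-c['R'].T@c['t']; return o,d
def onz(c,uv,z):
    o,d=ray(c,uv); return o+d*(z-o[2])/d[2]
def proj(c,X):
    p=c['camera_matrix']@(c['R']@np.asarray(X)+c['t']); return p[:2]/p[2]
E
python3 - <<'E'
import pickle,cv2,numpy as np
from h import *
d=pickle.load(open('d0.pkl','rb'))
c=d['top']; im=c['img']
hsv=cv2.cvtColor(im,cv2.COLOR_RGB2HSV)
m=cv2.inRange(hsv,(5,100,80),(20,255,255))
n,l,st,ce=cv2.connectedComponentsWithStats(m)
for i in range(1,n):
    if st[i,4]>40: print('top',st[i],ce[i].round(1),onz(c,ce[i],.021).round(4))
g=cv2.resize(im[190:245,210:415],None,fx=3.9,fy=3.9,interpolation=cv2.INTER_CUBIC)
s=cv2.resize(d['scene']['img'][135:255,190:450],None,fx=3,fy=3,interpolation=cv2.INTER_CUBIC)
o=np.zeros((g.shape[0]+s.shape[0],800,3),np.uint8);o[:g.shape[0],:g.shape[1]]=g;o[g.shape[0]:,:s.shape[1]]=s
cv2.imwrite('pics/c1.png',o[:,:,::-1])
E
```

```text
top [623   0  17  73 623] [633.8  25.1] [ 1.0391 -1.1005  0.021 ]
top [ 583  126   57  274 7839] [619.7 216.6] [ 0.4131 -0.9297  0.021 ]
top [386 130   7  11  43] [389.  134.4] [ 0.7196 -0.262   0.021 ]
top [353 143  23  22 375] [363.8 153.9] [ 0.6621 -0.1775  0.021 ]
top [325 149  22  22 374] [335.5 160. ] [ 0.6486 -0.0885  0.021 ]
top [296 156  23  21 381] [307.1 166.1] [6.352e-01 3.000e-04 2.100e-02]
top [268 162  22  22 384] [278.6 172.1] [0.6219 0.0891 0.021 ]
top [    0   185    67   215 12598] [ 30.7 296.7] [0.2962 0.8328 0.021 ]
top [330 199  20  24 323] [340.1 211.1] [ 0.4876 -0.0902  0.021 ]
top [384 204  22  21 299] [394.1 214.7] [ 0.4655 -0.2522  0.021 ]
top [216 214  20  18 235] [226.2 222.8] [0.4755 0.2551 0.021 ]
top [281 218  16  17 171] [288.7 226.5] [0.4512 0.0678 0.021 ]
```

View pics/c1.png

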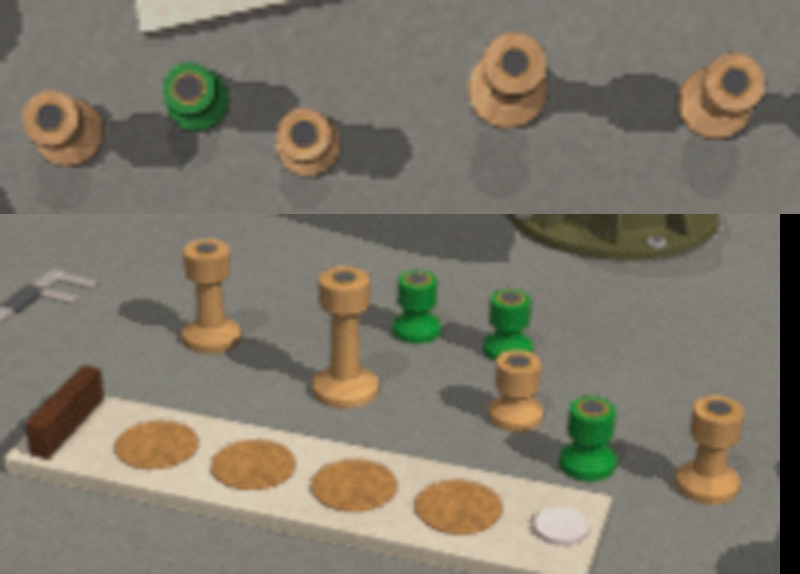

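The crop confirms the sticks. In the top view, left to right, they are stick_80, a green look-alike, stick_60, stick_120 and stick_100. The stop is at the right end, the −y end. Next I measure the insert centres at the known top heights and cross-check by triangulation.

```bash
cat >> h.py <<'E'
H=dict(s60=.06,s80=.08,s100=.1,s120=.12)
def inserts(c,guess,rad=9):
    hsv=cv2.cvtColor(c['img'],cv2.COLOR_RGB2HSV); out={}
    wood=cv2.inRange(hsv,(5,100,80),(20,255,255)); nw=255-wood
    for k,g in guess.items():
        # hole inside the wood blob nearest the guess
        n,l,st,ce=cv2.connectedComponentsWithStats(nw,connectivity=4)
        cand=[i for i in range(1,n) if 3<st[i,4]<120 and np.hypot(*(ce[i]-g))<rad]
        if cand: out[k]=ce[max(cand,key=lambda i:st[i,4])]
    return out
def tri(c1,u1,c2,u2):
    P=[c['camera_matrix']@np.c_[c['R'],c['t']] for c in(c1,c2)]
    X=cv2.triangulatePoints(P[0],P[1],np.array(u1,float),np.array(u2,float)).ravel(); return X[:3]/X[3]
E
python3 - <<'E'
import pickle
from h import *
d=pickle.load(open('d0.pkl','rb'));t,s=d['top'],d['scene']
a=inserts(t,dict(s80=(222.8,220.5),s60=(287.7,224.4),s120=(342,206.2),s100=(398.7,211)))
f=lambda x,y:(190+x/3,135+(y-214)/3)
b=inserts(s,dict(s100=f(207,247),s120=f(344,277),s60=f(518,360),s80=f(717,407)),6)
for k in H:
    print(k,a.get(k),b.get(k),'top',onz(t,a[k],H[k]).round(4) if k in a else 0,'scene',onz(s,b[k],H[k]).round(4) if k in b else 0, tri(t,a[k],s,b[k]).round(4) if k in a and k in b else 0)
E
```

```text
s60 [287.36842105 223.92105263] None top [0.4535 0.0691 0.06  ] scene 0 0
s80 [222.27777778 219.77777778] [429.03846154 198.92307692] top [0.4755 0.2553 0.08  ] scene [0.4696 0.2526 0.08  ] [0.475  0.2542 0.0836]
s100 [398.16216216 210.59459459] [258.25  145.875] top [ 0.4643 -0.2512  0.1   ] scene [ 0.457  -0.2551  0.1   ] [ 0.4636 -0.2505  0.1041]
s120 [341.56756757 205.75675676] [304.27777778 155.22222222] top [ 0.4858 -0.0897  0.12  ] scene [ 0.4781 -0.0935  0.12  ] [ 0.4851 -0.0895  0.1242]
```

Request:
{"op": "servo_tool", "data": {
  "slide": [
    [0,0,0],
    [0,0,0],
    [0,0,0],
    [0,0,0],
    [0,0,0],
    [0,0,0],
    [0,0,0]
  ],
  "twist": [-10,-20,-30,-40,-50,-60,-69.9],
  "gripper": 1
}}

```text
time_s: 1.02
ee_pos: [0.189, -0.5164, 0.245]
tool_rot: [-180.0, -0.0, 90.3]
contact_force: [0.1, 0.0, 0.5]
width: 0.0852
gripper_force: 0.0
```

Request:
{"op": "servo_tool", "data": {
  "slide": [
    [0.035,0.036,0],
    [0.075,0.078,0],
    [0.115,0.12,0],
    [0.155,0.162,0],
    [0.195,0.204,0],
    [0.235,0.246,0],
    [0.265,0.275,0],
    [0.265,0.275,0],
    [0.265,0.275,0]
  ],
  "twist": [0,0,0,0,0,0,0,0,0],
  "gripper": 1
}}

```text
time_s: 2.15
ee_pos: [0.4637, -0.2517, 0.245]
tool_rot: [-180.0, -0.0, 90.0]
contact_force: [-0.4, -0.4, -0.1]
width: 0.0853
gripper_force: 0.0
```

```bash
python3 - <<'E'
from plant import r
import cv2
print(r.get_state()['ee_pos'],r.get_state()['tool_rot'])
cv2.imwrite('pics/w1.png',r.snapshot('wrist')['img'][:,:,::-1])
E
```

```text
[ 0.46368419 -0.25172443  0.24504618] [-1.79968157e+02 -8.03378020e-03  9.00092979e+01]
```

View pics/w1.png

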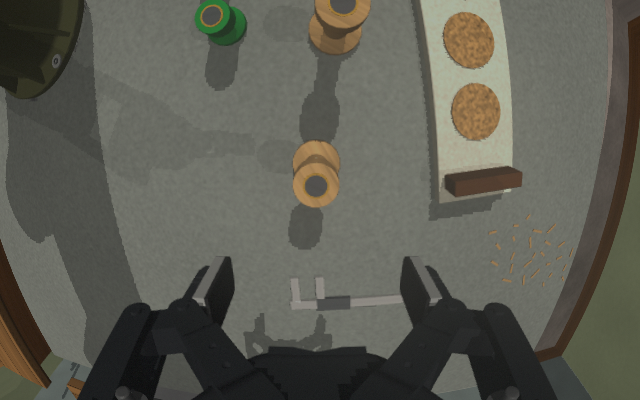

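The wrist view shows the insert at (316,185), where (319,186) was predicted, so the arm is centred to within about 3 mm. The caliper is clear.

Request:
{"op": "servo_tool", "data": {
  "slide": [
    [0,-0.002,0.03],
    [0,-0.002,0.07],
    [0,-0.002,0.11],
    [0,-0.002,0.14],
    [0,-0.002,0.158],
    [0,-0.002,0.165],
    [0,-0.002,0.165],
    [0,-0.002,0.165]
  ],
  "twist": [0,0,0,0,0,0,0,0]
}}

```text
time_s: 3.2
ee_pos: [0.4622, -0.2519, 0.0811]
tool_rot: [179.9, 0.0, 90.0]
contact_force: [0.1, -0.4, -0.4]
width: 0.0858
gripper_force: 0.0
```

Request:
{"op": "servo_tool", "data": {
  "slide": [
    [0,0,0],
    [0,0,0],
    [0,0,0],
    [0,0,0],
    [0,0,0],
    [0,0,0],
    [0,0,0],
    [0,0,0]
  ],
  "twist": [0,0,0,0,0,0,0,0],
  "gripper": 0
}}

```text
time_s: 4.2
ee_pos: [0.4623, -0.2516, 0.0809]
tool_rot: [180.0, 0.0, 90.0]
contact_force: [-0.3, 0.7, 4.6]
width: 0.0424
gripper_force: 60.5
```

Request:
{"op": "servo_tool", "data": {
  "slide": [
    [0,0,-0.015],
    [0,0,-0.045],
    [0,0,-0.08],
    [0,0,-0.1],
    [0.015,0.017,-0.1],
    [0.045,0.052,-0.1],
    [0.08,0.091,-0.1],
    [0.115,0.131,-0.1],
    [0.145,0.165,-0.1],
    [0.16,0.182,-0.1],
    [0.163,0.186,-0.1],
    [0.163,0.186,-0.1]
  ],
  "twist": [0,0,0,0,0,0,0,0,0,0,0,0]
}}

```text
time_s: 5.7
ee_pos: [0.6476, -0.0889, 0.1806]
tool_rot: [-180.0, 0.0, 90.0]
contact_force: [-0.8, -0.2, -0.4]
width: 0.0423
gripper_force: 61.1
```

```bash
python3 - <<'E'
from plant import r
import cv2,numpy as np
s=r.get_state();print(s['ee_pos'],s['contact_force'],s['width'])
c=r.snapshot('wrist');im=c['img']
# disc centres from wrist fisheye
from scipy.spatial.transform import Rotation as R
Rt=R.from_euler('xyz',s['tool_rot'],degrees=True).as_matrix()
hsv=cv2.cvtColor(im,cv2.COLOR_RGB2HSV);m=cv2.inRange(hsv,(5,100,80),(20,255,255))
n,l,st,ce=cv2.connectedComponentsWithStats(m);K=c['camera_matrix'];T=c['T_tool_cam']
for i in range(1,n):
    if st[i,4]<300: continue
    p=(ce[i]-K[:2,2])/K[0,0];a=np.hypot(*p);d=np.r_[p/a*np.sin(a),np.cos(a)]
    d=Rt@T[:3,:3]@d;o=s['ee_pos']+Rt@T[:3,3]
    print(ce[i].round(),st[i],(o+d*(.021-o[2])/d[2]).round(4))
cv2.imwrite('pics/w2.png',im[:,:,::-1])
E
```

```text
[ 0.64763966 -0.08893542  0.18057608] [-0.82741079 -0.21630801 -0.38979564] 0.04230289363235639
[287.  14.] [ 250    0   76   33 1974] [0.6193 0.0747 0.021 ]
[124.  36.] [  91   14   64   48 1540] [0.4464 0.0747 0.021 ]
[302.  89.] [ 264   52   77   75 4534] [0.6332 0.0023 0.021 ]
[317. 237.] [  269   146    97   185 12402] [ 0.647  -0.1468  0.021 ]
[143. 195.] [  90  153  103   93 3988] [ 0.4542 -0.1003  0.021 ]
```

View pics/w2.png

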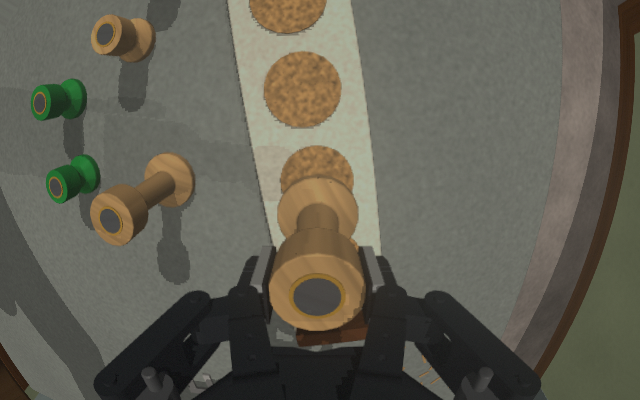

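The stick is held upright, and the wrist reading of disc 3 agrees with the top view to 2 mm. Lowering now.

Request:
{"op": "servo_tool", "data": {
  "slide": [
    [0,0.001,0.015],
    [0,0.001,0.04],
    [0,0.001,0.06],
    [0,0.001,0.07],
    [0,0.001,0.075],
    [0,0.001,0.078],
    [0,0.001,0.078],
    [0,0.001,0.078]
  ],
  "twist": [0,0,0,0,0,0,0,0]
}}

```text
time_s: 6.75
ee_pos: [0.6492, -0.0885, 0.1028]
tool_rot: [180.0, 0.0, 90.0]
contact_force: [-0.2, -0.3, -1.7]
width: 0.042
gripper_force: 61.1
```

Request:
{"op": "servo_tool", "data": {
  "slide": [
    [0,0,0],
    [0,0,0],
    [0,0,0],
    [0,0,0],
    [0,0,0],
    [0,0,0],
    [0,0,-0.02],
    [0,0,-0.05],
    [0,0,-0.09],
    [0,0,-0.12],
    [0,0,-0.13],
    [0,0,-0.13]
  ],
  "twist": [0,0,0,0,0,0,0,0,0,0,0,0],
  "gripper": 1
}}

```text
time_s: 8.25
ee_pos: [0.649, -0.0885, 0.2326]
tool_rot: [180.0, 0.0, 90.0]
contact_force: [0.4, -0.2, -0.7]
width: 0.0855
gripper_force: 0.0
```

Request:
{"op": "servo_tool", "data": {
  "slide": [
    [-0.001,-0.03,0],
    [-0.001,-0.075,0],
    [-0.001,-0.12,0],
    [-0.001,-0.15,0],
    [-0.001,-0.165,0],
    [-0.001,-0.165,0.03],
    [-0.001,-0.165,0.07],
    [-0.001,-0.165,0.1],
    [-0.001,-0.165,0.122],
    [-0.001,-0.165,0.132],
    [-0.001,-0.165,0.132],
    [-0.001,-0.165,0.132]
  ],
  "twist": [0,0,0,0,0,0,0,0,0,0,0,0]
}}

```text
time_s: 9.75
ee_pos: [0.4843, -0.0896, 0.1009]
tool_rot: [179.9, 0.0, 90.0]
contact_force: [0.2, -0.4, -0.2]
width: 0.0853
gripper_force: 0.0
```

Request:
{"op": "servo_tool", "data": {
  "slide": [
    [0,0,0],
    [0,0,0],
    [0,0,0],
    [0,0,0],
    [0,0,0],
    [0,0,0],
    [0,0,0],
    [0,0,0]
  ],
  "twist": [0,0,0,0,0,0,0,0],
  "gripper": 0
}}

```text
time_s: 10.75
ee_pos: [0.4844, -0.0896, 0.101]
tool_rot: [179.9, 0.0, 90.0]
contact_force: [0.1, 0.6, 5.0]
width: 0.0441
gripper_force: 61.6
```

```bash
python3 - <<'E'
from plant import r
import cv2,numpy as np
t=r.snapshot('top');s=r.snapshot('scene')
a=cv2.resize(t['img'][130:250,200:420],None,fx=2.7,fy=2.7,interpolation=2);b=cv2.resize(s['img'][110:260,180:460],None,fx=1.8,fy=1.8,interpolation=2)
o=np.zeros((a.shape[0]+b.shape[0],600,3),np.uint8);o[:a.shape[0],:a.shape[1]]=a;o[a.shape[0]:,:b.shape[1]]=b
cv2.imwrite('pics/c2.png',o[:,:,::-1])
E
```

```text
(no output)
```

View pics/c2.png

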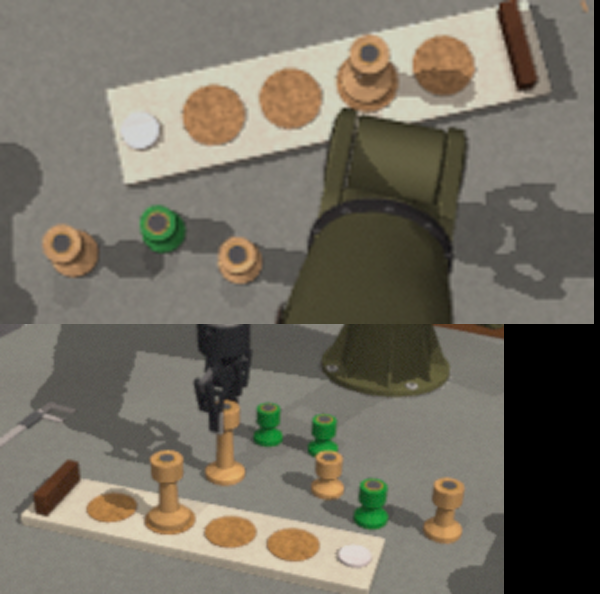

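The crop shows stick_100 standing centred on disc 2 (top crop 367,80), and stick_120 gripped. I'll move it in y first, then x, to stay clear of stick_100.

Request:
{"op": "servo_tool", "data": {
  "slide": [
    [0,0,-0.015],
    [0,0,-0.045],
    [0,0,-0.08],
    [-0.02,0,-0.1],
    [-0.055,0.005,-0.1],
    [-0.08,0.025,-0.1],
    [-0.088,0.06,-0.1],
    [-0.088,0.1,-0.1],
    [-0.088,0.14,-0.1],
    [-0.088,0.168,-0.1],
    [-0.088,0.178,-0.1],
    [-0.088,0.178,-0.1]
  ],
  "twist": [0,0,0,0,0,0,0,0,0,0,0,0]
}}

```text
time_s: 12.35
ee_pos: [0.6617, -0.1774, 0.2003]
tool_rot: [-180.0, -0.0, 90.0]
contact_force: [-0.3, -0.5, -2.5]
width: 0.044
gripper_force: 61.8
```

Request:
{"op": "servo_tool", "data": {
  "slide": [
    [0,0,0.015],
    [0,0,0.04],
    [0,0,0.06],
    [0,0,0.07],
    [0,0,0.075],
    [0,0,0.078],
    [0,0,0.078],
    [0,0,0.078]
  ],
  "twist": [0,0,0,0,0,0,0,0]
}}

```text
time_s: 13.35
ee_pos: [0.6622, -0.1775, 0.1228]
tool_rot: [180.0, 0.0, 90.0]
contact_force: [-0.3, -0.2, -1.4]
width: 0.0444
gripper_force: 61.9
```

Request:
{"op": "servo_tool", "data": {
  "slide": [
    [0,0,0],
    [0,0,0],
    [0,0,0],
    [0,0,0],
    [0,0,0],
    [0,0,0],
    [0,0,-0.02],
    [0,0,-0.05],
    [0,0,-0.08],
    [0,0,-0.1],
    [0,0,-0.1],
    [0,0,-0.1]
  ],
  "twist": [0,0,0,0,0,0,0,0,0,0,0,0],
  "gripper": 1
}}

```text
time_s: 14.85
ee_pos: [0.6618, -0.1774, 0.2218]
tool_rot: [-180.0, -0.0, 90.0]
contact_force: [0.0, 0.3, -0.8]
width: 0.0852
gripper_force: 0.0
```

Request:
{"op": "servo_tool", "data": {
  "slide": [
    [0.03,-0.013,0],
    [0.08,-0.035,0],
    [0.13,-0.056,0],
    [0.18,-0.078,0],
    [0.23,-0.1,0],
    [0.28,-0.121,0],
    [0.33,-0.143,0],
    [0.38,-0.165,0],
    [0.415,-0.18,0],
    [0.432,-0.187,0],
    [0.432,-0.187,0],
    [0.432,-0.187,0]
  ],
  "twist": [0,0,0,0,0,0,0,0,0,0,0,0]
}}

```text
time_s: 16.35
ee_pos: [0.4754, 0.2536, 0.222]
tool_rot: [-180.0, 0.0, 89.9]
contact_force: [0.0, 0.6, 0.8]
width: 0.0855
gripper_force: 0.0
```

Request:
{"op": "servo_tool", "data": {
  "slide": [
    [0,0,0.03],
    [0,0,0.07],
    [0,0,0.11],
    [0,0,0.14],
    [0,0,0.157],
    [0,0,0.162],
    [0,0,0.162],
    [0,0,0.162]
  ],
  "twist": [0,0,0,0,0,0,0,0]
}}

```text
time_s: 17.35
ee_pos: [0.4755, 0.2547, 0.0613]
tool_rot: [179.9, -0.0, 90.0]
contact_force: [-0.1, 0.5, -0.6]
width: 0.0856
gripper_force: 0.0
```

Request:
{"op": "servo_tool", "data": {
  "slide": [
    [0,0,0],
    [0,0,0],
    [0,0,0],
    [0,0,0],
    [0,0,0],
    [0,0,0],
    [0,0,0],
    [0,0,0]
  ],
  "twist": [0,0,0,0,0,0,0,0],
  "gripper": 0
}}

```text
time_s: 18.35
ee_pos: [0.475, 0.2546, 0.0607]
tool_rot: [180.0, -0.0, 90.0]
contact_force: [-2.4, -0.2, 5.7]
width: 0.0401
gripper_force: 60.2
```

Request:
{"op": "servo_tool", "data": {
  "slide": [
    [0,0,-0.015],
    [0,0,-0.045],
    [0,0,-0.08],
    [0,0.02,-0.1],
    [-0.02,0.055,-0.1],
    [-0.055,0.09,-0.1],
    [-0.1,0.12,-0.1],
    [-0.15,0.145,-0.1],
    [-0.2,0.158,-0.1],
    [-0.238,0.16,-0.1],
    [-0.254,0.16,-0.1],
    [-0.254,0.16,-0.1]
  ],
  "twist": [0,0,0,0,0,0,0,0,0,0,0,0]
}}

```text
time_s: 19.85
ee_pos: [0.6349, 0.0002, 0.1608]
tool_rot: [180.0, -0.0, 89.9]
contact_force: [-0.3, -0.1, -1.5]
width: 0.0405
gripper_force: 60.8
```

Request:
{"op": "servo_tool", "data": {
  "slide": [
    [0,0,0.015],
    [0,0,0.04],
    [0,0,0.06],
    [0,0,0.07],
    [0,0,0.075],
    [0,0,0.078],
    [0,0,0.078],
    [0,0,0.078]
  ],
  "twist": [0,0,0,0,0,0,0,0]
}}

```text
time_s: 20.85
ee_pos: [0.6352, 0.0004, 0.0828]
tool_rot: [180.0, 0.0, 90.0]
contact_force: [0.9, 0.1, -1.1]
width: 0.0399
gripper_force: 60.8
```

Request:
{"op": "servo_tool", "data": {
  "slide": [
    [0,0,0],
    [0,0,0],
    [0,0,0],
    [0,0,0],
    [0,0,0],
    [0,0,0],
    [0,0,-0.02],
    [0,0,-0.05],
    [0,0,-0.09],
    [0,0,-0.12],
    [0,0,-0.13],
    [0,0,-0.13]
  ],
  "twist": [0,0,0,0,0,0,0,0,0,0,0,0],
  "gripper": 1
}}

```text
time_s: 22.35
ee_pos: [0.635, 0.0005, 0.2126]
tool_rot: [180.0, 0.0, 90.0]
contact_force: [0.2, -0.3, 0.1]
width: 0.0853
gripper_force: 0.0
```

Request:
{"op": "servo_tool", "data": {
  "slide": [
    [0.012,-0.03,0],
    [0.028,-0.075,0],
    [0.045,-0.12,0],
    [0.06,-0.16,0],
    [0.068,-0.182,0],
    [0.068,-0.182,0],
    [0.068,-0.182,0.03],
    [0.068,-0.182,0.07],
    [0.068,-0.182,0.115],
    [0.068,-0.182,0.15],
    [0.068,-0.182,0.166],
    [0.068,-0.182,0.171]
  ],
  "twist": [0,0,0,0,0,0,0,0,0,0,0,0]
}}

```text
time_s: 23.85
ee_pos: [0.4531, 0.0683, 0.0407]
tool_rot: [-179.9, 0.0, 90.0]
contact_force: [0.0, 0.7, -0.1]
width: 0.0854
gripper_force: 0.0
```

Request:
{"op": "servo_tool", "data": {
  "slide": [
    [0,0,0],
    [0,0,0],
    [0,0,0],
    [0,0,0],
    [0,0,0],
    [0,0,0],
    [0,0,0],
    [0,0,0],
    [0,0,0]
  ],
  "twist": [0,0,0,0,0,0,0,0,0],
  "gripper": 0
}}

```text
time_s: 24.98
ee_pos: [0.4536, 0.0686, 0.0424]
tool_rot: [179.9, -0.0, 90.0]
contact_force: [-0.6, -0.5, 7.5]
width: 0.0382
gripper_force: 60.3
```

Request:
{"op": "servo_tool", "data": {
  "slide": [
    [0,0,-0.015],
    [0,0,-0.045],
    [0,0,-0.08],
    [0,0,-0.1],
    [0.005,0.02,-0.1],
    [0.01,0.055,-0.1],
    [0.015,0.095,-0.1],
    [0.02,0.135,-0.1],
    [0.021,0.16,-0.1],
    [0.021,0.168,-0.1],
    [0.021,0.168,-0.1],
    [0.021,0.168,-0.1]
  ],
  "twist": [0,0,0,0,0,0,0,0,0,0,0,0]
}}

```text
time_s: 26.48
ee_pos: [0.6203, 0.0895, 0.1417]
tool_rot: [-180.0, -0.0, 90.0]
contact_force: [-0.1, 0.3, -0.2]
width: 0.0383
gripper_force: 60.4
```

Request:
{"op": "servo_tool", "data": {
  "slide": [
    [0,0,0.015],
    [0,0,0.04],
    [0,0,0.06],
    [0,0,0.07],
    [0,0,0.075],
    [0,0,0.078],
    [0,0,0.078],
    [0,0,0.078]
  ],
  "twist": [0,0,0,0,0,0,0,0]
}}

```text
time_s: 27.48
ee_pos: [0.6212, 0.0895, 0.0637]
tool_rot: [180.0, -0.0, 90.0]
contact_force: [0.6, -0.2, -1.1]
width: 0.038
gripper_force: 60.4
```

Request:
{"op": "servo_tool", "data": {
  "slide": [
    [0,0,0],
    [0,0,0],
    [0,0,0],
    [0,0,0],
    [0,0,0],
    [0,0,0],
    [0,0,-0.02],
    [0,0,-0.05],
    [0,0,-0.09],
    [0,0,-0.13],
    [0,0,-0.16],
    [0,0,-0.16]
  ],
  "twist": [0,0,0,0,0,0,0,0,0,0,0,0],
  "gripper": 1
}}

```text
time_s: 28.98
ee_pos: [0.6217, 0.0896, 0.2274]
tool_rot: [179.7, -0.0, 90.0]
contact_force: [-0.8, -0.2, 0.3]
width: 0.0853
gripper_force: 0.0
```

Request:
{"op": "servo_tool", "data": {
  "slide": [
    [0,-0.03,0],
    [0,-0.08,0],
    [0,-0.13,0],
    [0,-0.18,0],
    [0,-0.22,0],
    [0,-0.22,0],
    [0,-0.22,0]
  ],
  "twist": [0,0,0,0,0,0,0]
}}

```text
time_s: 29.85
ee_pos: [0.4014, 0.0895, 0.2235]
tool_rot: [180.0, -0.0, 90.0]
contact_force: [-0.3, -0.2, -0.6]
width: 0.0852
gripper_force: 0.0
```

```bash
python3 - <<'E'
from plant import r
from h import *
t=r.snapshot('top');s=r.snapshot('scene')
D=dict(s60=(.6219,.0891),s80=(.6352,.0003),s100=(.6486,-.0885),s120=(.6621,-.1775))
G={k:proj(t,[*D[k],H[k]+.021]) for k in H}
a=inserts(t,G,6)
for k in a: print(k,onz(t,a[k],H[k]+.021).round(4)[:2]-D[k])
A=cv2.resize(t['img'][120:250,200:420],None,fx=2.7,fy=2.7,interpolation=2);b=cv2.resize(s['img'][150:265,180:400],None,fx=2,fy=2,interpolation=2)
o=np.zeros((A.shape[0]+b.shape[0],600,3),np.uint8);o[:A.shape[0],:A.shape[1]]=A;o[A.shape[0]:,:b.shape[1]]=b
cv2.imwrite('pics/c3.png',o[:,:,::-1])
E
```

```text
s60 [0.0012 0.0007]
s80 [0.0013 0.0008]
s100 [0.003 0.001]
s120 [ 0.0027 -0.0004]
```

View pics/c3.png

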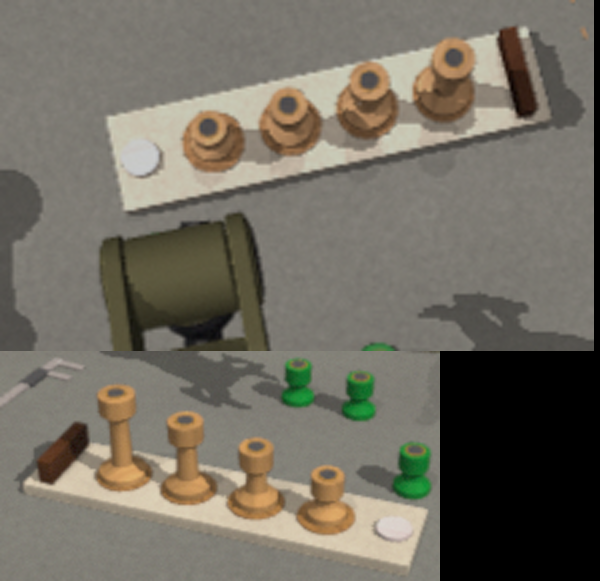

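The picture shows all four sticks upright and in order, each within about 3 mm of its disc's centre. The gripper is clear and the bystanders are untouched.

```bash
python3 -c "
from plant import r
print(r.close_job())"
```

```text
the job is handed in; nothing more can be done
None
```

I handed the job in at about 30 s: all four candlesticks stand upright on their discs in height order, tallest next to the stop block, each within about 3 mm of centre by the top camera (no verdict came back).

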